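Crank the draw clamp: handle on, bolt head held

TASK

Get the draw clamp ready for tightening: set the square-bored wing handle fully down on the clamp's upright square spindle and let go of it. Then reach down into the narrow gap behind the bracket, grip the square bolt head by its two side flats, turn it until those flats are plumb (upright), and keep holding it there against its spring so it cannot turn; the program finishes while still gripping the head. Leave the plane, the mallet and the tin where they are.

Things in the scene. Friction and masses are not known exactly. Their poses are not given: they have to be found in the camera images.
- clamp: Draw clamp fixed level on the bench, in line along its x axis (+x = spindle to bolt head; yaw within 35 deg). Origin: centre, bench level. All in mm: base plate x -118 to 102, y +-50, top z 10. Green gear housing 68 x 68 centred at x -75, top z 100, on it a steel collar 40 across, top z 104. A tube 40 across at z 85 leads to the bracket.
- gap (a point): Middle of the gap behind the bracket, at floor level: clamp x 60, y 0, z 10 mm; clamp's axes. In clamp mm: steel bracket plate x 26 to 34, y +-38, top z 113; then the 52 wide gap x 34 to 86, open above and at both y ends; then an upright wooden board x 86 to 102, y +-60, top z 85. The bolt head is in the gap, seen from above.
- spindle_seat (a point): Foot of the upright square steel spindle, on the collar: clamp x -75, y 0, z 104 mm. z up, x and y square to the spindle's flats. Spindle 14 mm square, 26 mm tall (square for 22 mm, then a round nose tapering to 9 mm). It stands turned by up to 40 deg from the clamp's axes and is stiff to turn (0.3 N m).
- handle: Loose dark steel wing handle, 0.2 to 0.33 kg, standing on its hub. Origin: centre of the hub's open underside, z up. Hub 36 x 36 mm, 36 high; 16 mm square bore from below, 30 deep, square to x and y (1 mm play a side; all four quarter turns fit). Wing bar on top 86 mm along x, 14 thick along y, z 36 to 60: grip across the thickness. Fully down = origin at spindle_seat.
- bolt_head (a point): Centre of the square bolt head in the gap: clamp x 60, y 0, z 85 mm. Dark steel, 22 x 22 mm across flats, 18 long along the bolt (x); towards the bracket a 12 mm shank. Axes turn with the bolt: x along the bolt (= clamp +x), y and z square to the flats. The side flats face +-y and are plumb when z points straight up.
- bolt (a joint): Turn of the bolt about clamp +x (rad), right-handed: 0 = side flats plumb, positive = head's top leans to the clamp's -y side. Starts at 0.29 to 0.41. A spring (0.4 N m/rad, at rest at 0.35) and friction (0.04 N m) turn it back when let go: about 0.15 to 0.2 N m keeps it at 0. Stops at -0.3 and 0.8.
- plane: Bystander: wooden block plane 240 x 62 x 34 mm (x, y, z) with a steel blade standing up to 82 mm, beyond the clamp. Origin centre of underside.
- mallet: Bystander: wooden mallet lying flat, 280 mm long along x, head a 40 mm cylinder 90 mm long (along y) at x = +110, 40 mm high. Origin under it at bench level.
- tin: Bystander: closed steel tin, 70 mm diameter, 50 mm high. Origin centre of underside.
Things that resemble listed ones, but are neither listed nor needed, are in the scene too. What is shaped like the handle but yellow is not meant.

How it is judged (in metres and radians):
On the way:
1. the handle sits fully down on the spindle and is let go (horizontal distance between handle and spindle_seat below 0.004 m and z of handle in the frame of spindle_seat below 0.004 m and angle between handle's own z axis and vertical below 0.07 rad and (angle between the x axis of handle and the x axis of spindle_seat, either way round below 0.17 rad or angle between the x axis of handle and the y axis of spindle_seat, either way round below 0.17 rad) and contact force between the fingers and handle below 0.2 N), for 0.3 s.
At the end, for the whole second after the job is handed in: Handle on the spindle (within 4 mm of its seat sideways and in height, upright within 4 deg, square within 10 deg), still, untouched by the fingers; fingers press both side halves of the bolt head with over 3 N; its side flats are within 0.12 rad of plumb and it does not turn (all of step 1 and value of joint bolt between -0.12 and 0.12 rad and velocity of joint bolt between -0.1 and 0.1 rad/s and contact force between the fingers and bolt_c0 above 3 N and contact force between the fingers and bolt_c1 above 3 N and linear speed of handle below 0.02 m/s); the arm keeps its last pose, push and grip.
It fails at once if the plane is shifted by more than 20 mm (distance of plane from where it was at the start of the episode above 0.02 m).
It fails at once if the mallet is shifted by more than 20 mm (distance of mallet from where it was at the start of the episode above 0.02 m).
It fails at once if the tin is shifted by more than 20 mm (distance of tin from where it was at the start of the episode above 0.02 m).
It also fails if it takes over 51 s, if anything falls off the work surface, if the arm or the gripper's body presses on something with over 40 N, if the wrist force passes 120 N, or if a joint passes its speed limit or range.

ROBOT

A 6-joint arm with a two-finger parallel gripper is mounted at the origin on the work surface. World frame = base frame: x ahead of the robot, y to its left, z up, the work surface at z = 0. Lengths are in mm, angles in rad, forces in N, time in s.
With the tool pointing down it reaches from about 275 to 750 mm from the base axis. Payload 10.2 kg.
Tool frame: the origin (TCP) lies at the very end of the fingers, on their centre line; the grasp point (between the pads) lies 19 mm behind it; z points along the fingers, y is the direction in which the jaws open and shut (so a half turn about z gives the same grasp; the last joint's range is limited). The gripper opens to 85 mm and grips with 20 to 120 N. Pads are 22 mm wide; open, the fingers measure 114 mm over their backs; the gripper's body (76 mm by 85 mm) begins 54 mm behind the grasp point. The pads swing forward as they close: fully open they stand 13 mm farther back than shut.
Start: joints at [0.931, 0.313, 1.498, -0, 1.331, -0.223], TCP at [212.552, 480.055, 231.294] pointing down, gripper open.
Joint ranges: [-2.94, 2.94], [-0.97, 2.17], [0.19, 2.56], [-1.23, 4.37], [0.02, 3.11], [-2.88, 2.88]. Speed limits (rad/s): [2.39, 2.39, 3.01, 3.14, 3.14, 3.14].

INTERFACE

Orientations are given as a unit quaternion [w, x, y, z].
In Python, from rig import sensors, imaging, ctrl gives the robot as it stands.
- The arm moves only by the shell command python3 -m creep 'ROWS' [FORCE]. ROWS is JSON, a list of rows, each an object with "grip": the finger opening in mm, from 0 to 85.4; "linear": the shift along the tool's x, y, z in mm, a list of three; "rot": the turn, a rotation vector about the tool's x, y, z in rad, a list of three. A call has 1 to 12 rows; each row shifts and turns the commanded pose from where the row before left it, along the tool's axes as they then stand; what a row does not reach is not made up. A row lasts 1/12 s, in which the tool goes at most 41.7 mm and 7.16 degrees, less where a joint would pass 70% of its speed; a pose out of reach is approached as far as the arm can. A call with a gripper value outside its range is refused whole. The fingers move at their own pace and stop on an object; FORCE is the grip in N (left out, the last holds). Time passes only in rows, so rows that do not move let the fingers close. It gives the time, the measured TCP pose, the force and the opening at its end, in the units of the state.
- sensors.sense(): the state, without advancing time (a new reading comes with each control period).
- imaging.capture(name): name is "side" or "top"; returns (picture, depth): 480x640x3 uint8, red, green, blue; 480x640 float32, mm along the optical axis (not along the pixel's ray), 0 where there is no reading.
- imaging.camera_params(name): a dict with "intrinsics" (3x3 intrinsics, pixels), "R" (3x3) and "t" (3): a world point X has camera coordinates R X + t. Camera axes: x right, y down, z forward; pixel columns grow to the right and rows downward; lengths in mm; the calibration is good to about 2 mm. A picture is of the moment at which its call begins. camera_params takes no time and is no camera call.
- ctrl.finish_job(): hands the job in, once; it reports no verdict.
The state is a dict: "time_s": time; "joints": joint angles; "dq": joint speeds; "tau": joint torques, N m; "eef_pos": TCP position; "ee_rot": TCP orientation; "force": force on the tool from outside, world axes, zero at the start; "wrist_torque": the same for the moment, N m; "grip_width": opening from 0.0 (shut) to 1.0 (fully open).
Only numpy, scipy, OpenCV 4.12 (cv2) and the standard library are available. Lean on these libraries where they do the work, as an engineer would, in place of code of your own. Each camera call takes 0.05 s, during which the arm holds its last target.

## Working session

There is one attempt and no reset: what is moved stays moved. The work goes in short steps, Python scripts to look and compute and a shell command to move; the robot and the scene stay as the last step left them, time stands still between calls to the robot, and variables do not carry over. Pictures are saved under pics/ and viewed, and the job is handed in when it is done.

```bash
ls; mkdir -p pics; python3 - <<'E'
from rig import sensors, imaging, ctrl
import cv2, numpy as np
print(sensors.sense())
for n in ["top","side"]:
    p,d=imaging.capture(n); cv2.imwrite(f"pics/{n}0.png",p[:,:,::-1]); np.save(f"pics/{n}0_d.npy",d)
    c=imaging.camera_params(n); print(n,c); print("pos",-np.array(c["R"]).T@np.array(c["t"]))
E
```

```text
pics
{'time_s': 0.0, 'joints': array([ 9.30575509e-01,  3.13436227e-01,  1.49844251e+00, -1.92856447e-05,
        1.33098292e+00, -2.23419508e-01]), 'dq': array([ 7.41061227e-04, -2.57438562e-03,  1.90768748e-03, -9.23310090e-04,
        7.09783324e-04,  7.88044699e-05]), 'tau': array([-2.80996292e-04, -4.12260675e+01, -2.59748304e+01, -1.59319407e-04,
        4.12747133e-03, -2.44552018e-05]), 'eef_pos': array([212.40779044, 479.83221357, 230.74007489]), 'ee_rot': array([-2.57050106e-04,  2.06893137e-01,  9.78363341e-01, -5.80180324e-04]), 'force': array([ 0.40940201,  0.25209075, -0.69736055]), 'wrist_torque': array([-0.01430369,  0.01318569, -0.00307454]), 'grip_width': 0.9993555224741787}
top {'intrinsics': array([[605.69036394,   0.        , 321.49474583],
       [  0.        , 605.69036394, 232.25323146],
       [  0.        ,   0.        ,   1.        ]]), 'R': array([[-0.0095773 , -0.99972715,  0.02130515],
       [-0.99463748,  0.00733004, -0.10316279],
       [ 0.10297847, -0.02217893, -0.99443629]]), 't': array([  11.75899007,  605.16908238, 1307.64467007])}
pos [ 467.37721791   36.32202081 1362.54971368]
side {'intrinsics': array([[614.6013721 ,   0.        , 323.44752409],
       [  0.        , 614.6013721 , 231.56884629],
       [  0.        ,   0.        ,   1.        ]]), 'R': array([[ 0.97462301, -0.22359037, -0.01083172],
       [-0.13147055, -0.53257071, -0.83611239],
       [ 0.18117802,  0.81631843, -0.54845122]]), 't': array([-578.9068112 ,  181.03180011, 1489.54053236])}
pos [  318.14424319 -1248.96514386   962.03270017]
```

View pics/top0.png

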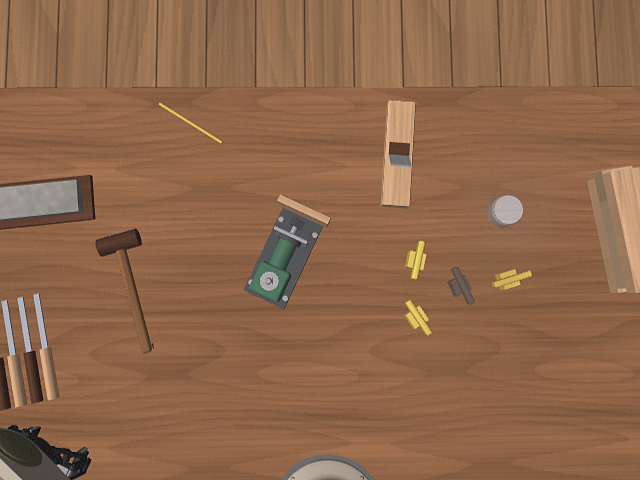

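View pics/side0.png

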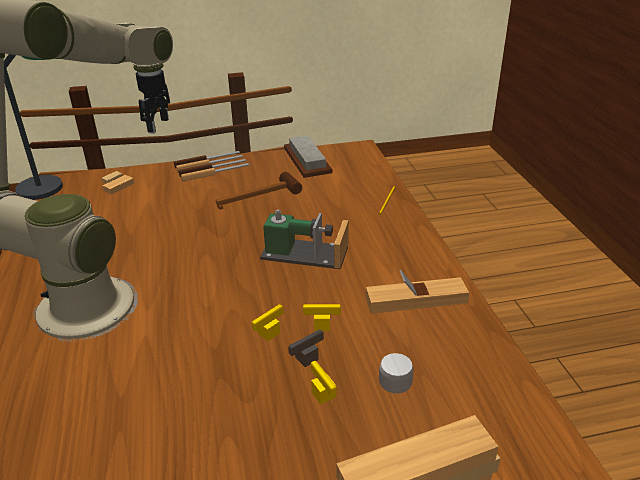

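The top view shows the clamp at about (285,250). Four wing handles are in view: dark at (461,285), yellow at (416,260), (417,318) and (512,279). Only the dark one fits the description; in the side view it is at (306,348). I'll confirm it with enlarged crops.

```bash
python3 - <<'E'
import cv2, numpy as np
t=cv2.imread("pics/top0.png"); s=cv2.imread("pics/side0.png")
f=lambda im,x,y,w,h,W,H: cv2.resize(im[y:y+h,x:x+w],(W,H),interpolation=cv2.INTER_CUBIC)
a=f(t,235,190,100,125,400,500); b=f(s,255,200,100,75,400,300)
c=f(t,435,260,50,50,400,400)
d=f(s,280,320,60,45,400,300)
o=np.zeros((600,800,3),np.uint8); 
o[:300,:400]=cv2.resize(c,(400,300)) if 0 else f(t,430,262,67,50,400,300)
o[300:,:400]=d; o[:300,400:]=f(t,235,210,120,90,400,300) ; o[300:,400:]=b
cv2.imwrite("pics/crop0.png",o); cv2.imwrite("pics/clamp0.png",a)
E
```

```text
(no output)
```

View pics/crop0.png

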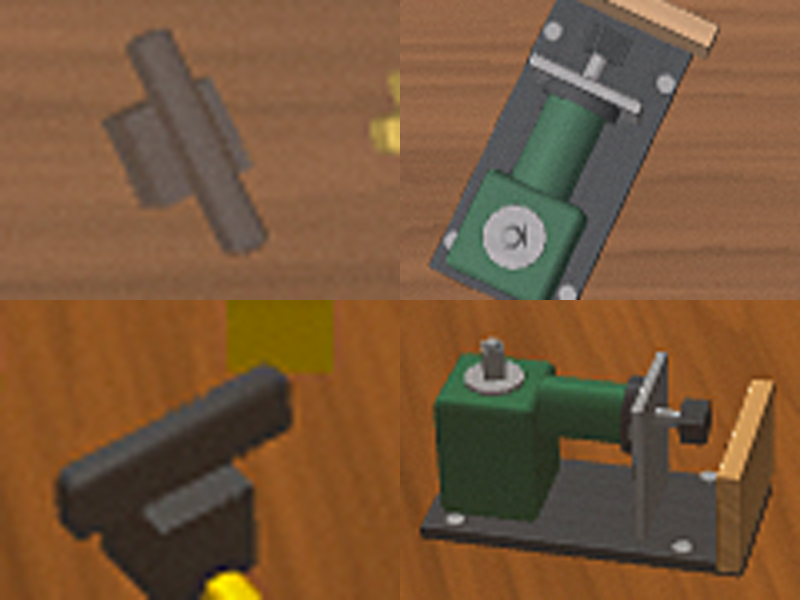

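View pics/clamp0.png

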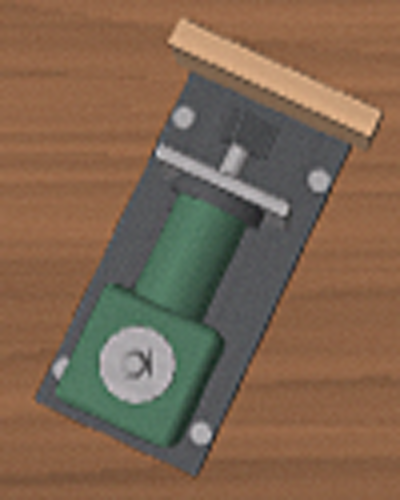

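The crop confirms it: the top (461,285) / side (306,348) object is dark steel with a hub and wing bar, so it is the handle meant. The clamp, spindle, bracket and bolt head are all visible. Next I measure.

```bash
cat > h.py <<'E'
import numpy as np, cv2
from rig import imaging
P={}
for n in("top","side"):
    c=imaging.camera_params(n); K=np.array(c["intrinsics"]);R=np.array(c["R"]);t=np.array(c["t"]); P[n]=(K,R,t)
def ray(n,u,v):
    K,R,t=P[n]; d=R.T@np.linalg.solve(K,[u,v,1.]); return -R.T@t,d
def onz(n,uv,z):
    o,d=ray(n,*uv); return o+d*(z-o[2])/d[2]
def tri(uvt,uvs):
    o1,d1=ray("top",*uvt);o2,d2=ray("side",*uvs)
    d1=d1/np.linalg.norm(d1);d2=d2/np.linalg.norm(d2)
    s=np.linalg.lstsq(np.c_[d1,-d2],o2-o1,rcond=None)[0]
    a=o1+s[0]*d1;b=o2+s[1]*d2
    return (a+b)/2,np.linalg.norm(a-b)
def proj(n,X):
    K,R,t=P[n]; p=K@(R@np.asarray(X,float)+t); return p[:2]/p[2]
def cloud(n,d):
    K,R,t=P[n]; v,u=np.mgrid[:480,:640]
    pc=np.stack([(u-K[0,2])/K[0,0]*d,(v-K[1,2])/K[1,1]*d,d],-1)
    return (pc-t)@R
E
python3 - <<'E'
from h import *
t=cv2.imread("pics/top0.png"); s=cv2.imread("pics/side0.png")
dt=np.load("pics/top0_d.npy"); ds=np.load("pics/side0_d.npy")
ct=cloud("top",dt); cs=cloud("side",ds)
# handle
for n,im,c,(x0,y0,x1,y1) in (("top",t,ct,(435,255,485,312)),("side",s,cs,(280,322,335,372))):
    hsv=cv2.cvtColor(im,cv2.COLOR_BGR2HSV)[y0:y1,x0:x1]
    m=(hsv[...,1]<110)&(hsv[...,2]<120)
    p=c[y0:y1,x0:x1][m]; 
    print(n,m.sum(),np.percentile(p[:,2],[1,5,25,50,75,95,99]).round(1))
    top=p[(p[:,2]>54)&(p[:,2]<66)]
    if len(top)>10:
        r=cv2.minAreaRect(top[:,:2].astype(np.float32)); print(len(top),r,top.mean(0))
        w,v=np.linalg.eigh(np.cov(top[:,:2].T)); print("axis deg",np.degrees(np.arctan2(v[1,1],v[0,1])))
print("table z",ct[330:340,300:400,2].mean(),cs[420:430,200:250,2].mean())
# clamp heights
b=ct[195:310,240:335]
print("clamp green/plate:")
for pt in [(269,281),(268,270),(283,251),(290,235),(296,231),(303,210),(270,298)]:
    print(pt,ct[pt[1],pt[0]].round(1))
E
```

```text
top 526 [-8.0000e-01  1.0200e+01  3.4900e+01  5.2600e+01  5.9100e+01  6.2700e+01
  1.0383e+03]
246 ((485.5928039550781, -297.42987060546875), (84.80995178222656, 14.689178466796875), 25.046302795410156) [ 485.28729464 -297.16350914   59.15117549]
axis deg -155.73778643984787
side 683 [ 1.4  6.2 26.2 42.6 56.6 60.8 62.3]
211 ((487.251220703125, -299.1971130371094), (86.18103790283203, 18.268829345703125), 25.650283813476562) [ 486.57799909 -301.31304357   58.58519363]
axis deg -155.605070335545
table z 4.786472689949571 3.653467315667428
clamp green/plate:
(269, 281) [496.5 116.  132.6]
(268, 270) [520.1 120.2  99. ]
(283, 251) [559.3  88.8 101.5]
(290, 235) [591.8  73.8 110.3]
(296, 231) [602.5  61.8  87. ]
(303, 210) [648.2  46.8  80.7]
(270, 298) [462.2 115.9 102.6]
```

```bash
python3 - <<'E'
from h import *
t=cv2.imread("pics/top0.png"); s=cv2.imread("pics/side0.png")
ct=cloud("top",np.load("pics/top0_d.npy")); cs=cloud("side",np.load("pics/side0_d.npy"))
ht=cv2.cvtColor(t,cv2.COLOR_BGR2HSV); hs=cv2.cvtColor(s,cv2.COLOR_BGR2HSV)
R=cv2.minAreaRect
# collar: light gray in top near 269,281 ; bracket top
def seg(h,box,fn):
    x0,y0,x1,y1=box; m=np.zeros(h.shape[:2],np.uint8); q=h[y0:y1,x0:x1].astype(int); m[y0:y1,x0:x1]=fn(q)*255; return m
m=seg(ht,(255,265,285,297),lambda q:(q[...,1]<50)&(q[...,2]>110))
cnt=max(cv2.findContours(m,0,1)[0],key=cv2.contourArea); e=cv2.fitEllipse(cnt); print("collar top",e,onz("top",e[0],104).round(1))
m=seg(hs,(265,200,300,232),lambda q:(q[...,1]<60)&(q[...,2]>60))
cv2.imwrite("pics/m1.png",cv2.resize(m[195:240,260:310],None,fx=8,fy=8))
# green top face depth
g=seg(ht,(240,255,300,310),lambda q:(q[...,0]>55)&(q[...,0]<95)&(q[...,1]>70))>0
for nm,h,c,box in(("top",ht,ct,(240,190,335,312)),("side",hs,cs,(255,200,355,272))):
    x0,y0,x1,y1=box; c=c[y0:y1,x0:x1]; h=h[y0:y1,x0:x1].astype(int)
    green=(h[...,0]>55)&(h[...,0]<95)&(h[...,1]>70)
    gray=(h[...,1]<70)
    p=c[green&(np.abs(c[...,2]-100)<6)][:,:2]
    print(nm,"green",R(p.astype(np.float32)))
    p=c[gray&(c[...,2]>106)&(c[...,2]<122)&(c[...,0]>545)]
    print(nm,"bracket",len(p),R(p[:,:2].astype(np.float32)),p.mean(0))
    wood=(h[...,0]<20)&(h[...,1]>70)&(h[...,2]>120)
    p=c[wood&(c[...,2]>76)&(c[...,2]<94)]
    print(nm,"board",len(p),R(p[:,:2].astype(np.float32)),p.mean(0))
    p=c[gray&(c[...,2]>2)&(c[...,2]<18)]
    print(nm,"base",len(p),R(p[:,:2].astype(np.float32)))
    p=c[(c[...,2]>115)&(c[...,0]<540)]
    print(nm,"spindle",len(p),p.mean(0),p[:,2].max())
# base plate outline in top via corners on z=10
E
```

```text
collar top ((268.8058166503906, 280.6502380371094), (18.15534210205078, 19.042911529541016), 5.213165760040283) [497.9 118.2 104. ]
top green ((523.456787109375, 105.23310089111328), (67.36943817138672, 123.79544830322266), 64.54020690917969)
top bracket 206 ((587.6017456054688, 75.0372085571289), (75.1285171508789, 18.149778366088867), 64.68502044677734) [589.48267231  74.4313554  111.21113127]
top board 412 ((650.03759765625, 45.735694885253906), (118.31246185302734, 16.24479103088379), 64.89115142822266) [649.89793116  45.83231299  84.2739717 ]
top base 1950 ((551.5556030273438, 92.97422790527344), (99.6224365234375, 204.41744995117188), 64.52241516113281)
top spindle 100 [481.70808551  76.53137586 756.99427924] 1362.5497136834879
side green ((524.2938232421875, 103.50226593017578), (66.12381744384766, 121.27186584472656), 65.21379089355469)
side bracket 79 ((588.714111328125, 72.18268585205078), (78.82123565673828, 19.178035736083984), 64.52845001220703) [591.61818153  70.15354169 111.23410726]
side board 148 ((632.9649047851562, 52.38914489746094), (124.2732925415039, 56.51247024536133), 65.9027328491211) [650.74187523  43.10920248  84.90278268]
side base 1043 ((560.390869140625, 87.46195983886719), (111.47959899902344, 217.36538696289062), 62.0713996887207)
side spindle 60 [ 429.67172084 -408.33103107  445.48462058] 962.0327001705683
```

```bash
python3 - <<'E'
import cv2, numpy as np
t=cv2.imread("pics/top0.png"); s=cv2.imread("pics/side0.png")
f=lambda im,x,y,w,h,W,H: cv2.resize(im[y:y+h,x:x+w],(W,H),interpolation=cv2.INTER_NEAREST)
o=np.hstack([f(t,257,269,24,24,384,384),f(s,266,202,24,24,384,384)])
cv2.imwrite("pics/spin.png",o)
print(cv2.cvtColor(s,cv2.COLOR_BGR2GRAY)[206:226,268:290]);print(cv2.cvtColor(t,cv2.COLOR_BGR2GRAY)[271:291,259:281])
E
```

```text
[[ 91  90  94  98  93  90  92  98 100  97  92  93  93  90  91  93  90  88
   90  91  90  96]
 [ 90  90  94  96  96  90  90  95  98 100  96  91  93  91  89  87  88  90
   88  92  93  94]
 [ 84  88  94  95  94  92  89  93  91  95  90  91  93  89  89  90  93  88
   88  91  92  89]
 [ 86  93  92  94  93  92  87  88  92 127 124 105  89  89  90  88  89  87
   88  88  88  92]
 [ 87  89  95  96  93  95  87 128 135 169 165 117 110  90  91  89  89  86
   89  91  88  92]
 [ 87  87  93  94  96  93  84 110  93 102 108  70 107  91  90  86  87  90
   85  86  90  87]
 [ 87  86  93  95  98  91  89 130 105  78  84  94 100  90  91  87  87  90
   88  86  87  89]
 [ 89  83  84  93  88  90  88  79 101  72  76  74  75  88  92  88  86  90
   90  88  84  88]
 [ 91  79  83  93  91  86  85  74  77  76  73  74  73  84  83  82  84  83
   87  87  88  87]
 [ 92  79  92  89  90  85 106  91  74  78  75  79  72  99 147  94  79  87
   88  89  90  90]
 [ 90  87  89  88 102 125 163 108  71  76  77  77  73 119 167 161 140  80
   87  89  89  89]
 [ 84  95  85 101 170 160 162 132  67  78  78  73  72 117 167 157 159 118
   
[... 1921 characters left out ...]
4 117 185 100 176 172 170 173
  182  86 102 104]
 [101 133 176 166 163 165 166 146 136 127 122 176 175 151 179 170 169 173
  183  95 101 102]
 [104 104 174 176 169 169 164 166 168 168 172 170 170 169 174 176 179 180
  141  84 102 102]
 [106 102 134 188 178 172 173 169 165 164 166 169 162 165 168 170 176 175
   88 103 102 108]
 [108 103  98 174 177 179 177 173 169 168 165 165 164 163 169 176 167 105
   99 101 104 106]
 [109 104 102  93 153 175 178 181 176 178 169 168 168 166 165 169 127  95
  105 100 107 109]
 [107 107 104 101  96 128 176 168 173 182 176 171 169 169 118  87 101 103
  101 104 109 108]
 [104 105 110 104 103 100 109 111 145 170 164 138 121 118  98 103 106 107
  106 106 109  98]]
```

View pics/spin.png

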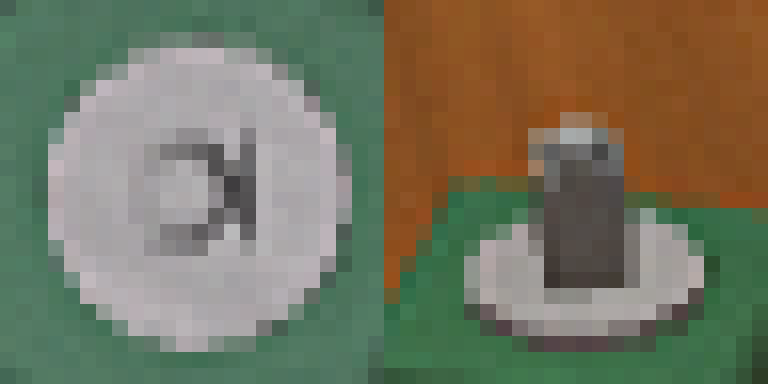

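Handle: (486,-298), bar at yaw 25°, top 60 mm, with both views agreeing to about 2 mm. Clamp yaw is about -25°, spindle about (498,118). The spindle flats lie roughly along the world axes: in the top view the dark side strip at (272,277–284) is upright. I'll move over the handle first.

```bash
python3 -m creep '[{"grip":45,"linear":[-23.5,-25,0],"rot":[0,0,0]},{"grip":45,"linear":[-23.5,-25,0],"rot":[0,0,0]},{"grip":45,"linear":[-23.5,-25,0],"rot":[0,0,0]},{"grip":45,"linear":[-23.5,-25,0],"rot":[0,0,0]},{"grip":45,"linear":[-23.5,-25,0],"rot":[0,0,0]},{"grip":45,"linear":[-23.5,-25,0],"rot":[0,0,0]},{"grip":45,"linear":[-23.5,-25,0],"rot":[0,0,0]},{"grip":45,"linear":[-23.5,-25,0],"rot":[0,0,0]},{"grip":45,"linear":[-23.5,-25,0],"rot":[0,0,0]},{"grip":45,"linear":[-23.5,-25,0],"rot":[0,0,0]},{"grip":45,"linear":[-23.5,-25,0],"rot":[0,0,0]},{"grip":45,"linear":[-23.5,-25,0],"rot":[0,0,0]}]' 60
cat > d.py <<'E'
# usage: d.py x y z jawdeg : remaining delta in tool axes
import sys,numpy as np
from scipy.spatial.transform import Rotation as R
from rig import sensors
s=sensors.sense(); q=s["ee_rot"]; r=R.from_quat([q[1],q[2],q[3],q[0]]); M=r.as_matrix()
y=np.degrees(np.arctan2(M[1,1],M[0,1]))
print("t",round(s["time_s"],2),"pos",s["eef_pos"].round(1),"jaw",round(y,2),"tilt",np.degrees(np.arccos(-M[2,2])).round(2),"grip mm",round(s["grip_width"]*85.4,1),"F",s["force"].round(1),"T",s["wrist_torque"].round(2),"j",s["joints"].round(2))
if len(sys.argv)>4:
    g=np.array(list(map(float,sys.argv[1:4]))); w=(float(sys.argv[4])-y+180)%360-180
    print("tool delta",(M.T@(g-s["eef_pos"])).round(1),"rot z rad (tool)",round(-np.radians(w),3),"rows",round(abs(w)/7,1))
E
python3 d.py 486.4 -298.3 230 -65
```

```text
time_s: 1.1
eef_pos: [349.0, 89.9, 231.3]
ee_rot: [0.0, 0.207, 0.978, 0.0]
force: [0.2, 0.3, 1.0]
grip_width: 0.529
t 1.1 pos [349.   89.9 231.3] jaw 66.12 tilt 0.0 grip mm 45.2 F [0.2 0.3 1. ] T [0.02 0.   0.06] j [-0.08 -0.06  1.93  0.    1.28 -1.23]
tool delta [-282.8 -299.4    1.3] rot z rad (tool) 2.288 rows 18.7
```

```bash
python3 -m creep '[{"grip":45,"linear":[-23.5,-25,0],"rot":[0,0,0]},{"grip":45,"linear":[-23.5,-25,0],"rot":[0,0,0]},{"grip":45,"linear":[-23.5,-25,0],"rot":[0,0,0]},{"grip":45,"linear":[-23.5,-25,0],"rot":[0,0,0]},{"grip":45,"linear":[-23.5,-25,0],"rot":[0,0,0]},{"grip":45,"linear":[-23.5,-25,0],"rot":[0,0,0]},{"grip":45,"linear":[-23.5,-25,0],"rot":[0,0,0]},{"grip":45,"linear":[-23.5,-25,0],"rot":[0,0,0]},{"grip":45,"linear":[-23.5,-25,0],"rot":[0,0,0]},{"grip":45,"linear":[-23.5,-25,0],"rot":[0,0,0]},{"grip":45,"linear":[-23.5,-25,0],"rot":[0,0,0]},{"grip":45,"linear":[-23.5,-24,0],"rot":[0,0,0]}]'
python3 -m creep '[{"grip":45,"linear":[0,0,8],"rot":[0,0,0.12]},{"grip":45,"linear":[0,0,8],"rot":[0,0,0.12]},{"grip":45,"linear":[0,0,8],"rot":[0,0,0.12]},{"grip":45,"linear":[0,0,8],"rot":[0,0,0.12]},{"grip":45,"linear":[0,0,8],"rot":[0,0,0.12]},{"grip":45,"linear":[0,0,8],"rot":[0,0,0.12]},{"grip":45,"linear":[0,0,8],"rot":[0,0,0.12]},{"grip":45,"linear":[0,0,8],"rot":[0,0,0.12]},{"grip":45,"linear":[0,0,8],"rot":[0,0,0.12]},{"grip":45,"linear":[0,0,8],"rot":[0,0,0.12]},{"grip":45,"linear":[0,0,8],"rot":[0,0,0.12]},{"grip":45,"linear":[0,0,8],"rot":[0,0,0.12]}]'
python3 -m creep '[{"grip":45,"linear":[0,0,0],"rot":[0,0,0.12]},{"grip":45,"linear":[0,0,0],"rot":[0,0,0.12]},{"grip":45,"linear":[0,0,0],"rot":[0,0,0.12]},{"grip":45,"linear":[0,0,0],"rot":[0,0,0.12]},{"grip":45,"linear":[0,0,0],"rot":[0,0,0.12]},{"grip":45,"linear":[0,0,0],"rot":[0,0,0.12]},{"grip":45,"linear":[0,0,0],"rot":[0,0,0.12]},{"grip":45,"linear":[0,0,0],"rot":[0,0,0]}]'
python3 d.py 486.4 -298.3 39 -65
```

```text
time_s: 2.1
eef_pos: [485.9, -297.7, 230.8]
ee_rot: [-0.0, 0.207, 0.978, 0.0]
force: [-0.4, 0.2, 1.4]
grip_width: 0.529
time_s: 3.1
eef_pos: [485.6, -295.8, 134.5]
ee_rot: [-0.0, 0.802, 0.597, -0.0]
force: [-0.1, 0.1, 0.4]
grip_width: 0.529
time_s: 3.77
eef_pos: [485.6, -295.9, 134.9]
ee_rot: [-0.0, 0.976, 0.218, -0.0]
force: [-0.4, 0.5, 0.4]
grip_width: 0.525
t 3.77 pos [ 485.6 -295.9  134.9] jaw -64.76 tilt 0.04 grip mm 44.8 F [-0.4  0.5  0.4] T [ 0.02  0.05 -0.02] j [-0.75  0.5   1.49  0.    1.15  0.38]
tool delta [-0.3  2.6 95.9] rot z rad (tool) 0.004 rows 0.0
```

```bash
python3 -m creep '[{"grip":45,"linear":[0,2.5,16],"rot":[0,0,0]},{"grip":45,"linear":[0,0,16],"rot":[0,0,0]},{"grip":45,"linear":[0,0,16],"rot":[0,0,0]},{"grip":45,"linear":[0,0,16],"rot":[0,0,0]},{"grip":45,"linear":[0,0,16],"rot":[0,0,0]},{"grip":45,"linear":[0,0,14],"rot":[0,0,0]},{"grip":45,"linear":[0,0,0],"rot":[0,0,0]}]'
python3 d.py 486.4 -298.3 39 -65; python3 - <<'E'
from h import *
p,_=imaging.capture("side"); q,_=imaging.capture("top")
f=lambda im,x,y,w,h: cv2.resize(im[y:y+h,x:x+w,::-1],(400,400),interpolation=2)
cv2.imwrite("pics/g1.png",np.hstack([f(q,425,250,70,70),f(p,265,300,80,80)]))
E
```

```text
time_s: 4.35
eef_pos: [485.6, -297.2, 38.5]
ee_rot: [-0.002, 0.975, 0.222, -0.001]
force: [-0.1, -1.1, -1.5]
grip_width: 0.531
t 4.35 pos [ 485.6 -297.2   38.5] jaw -64.31 tilt 0.3 grip mm 45.4 F [-0.1 -1.1 -1.5] T [0.04 0.01 0.03] j [-0.75  0.63  1.56 -0.    0.96  0.37]
tool delta [ 0.2  1.4 -0.5] rot z rad (tool) 0.012 rows 0.1
```

View pics/g1.png

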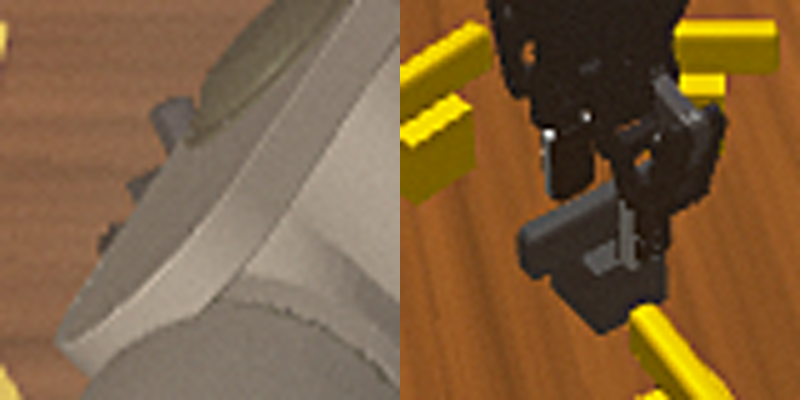

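The side view shows the bar between the two fingers, near finger at about (640,240) and far finger at about (570,170) in the crop. Close and lift.

```bash
python3 -m creep '[{"grip":0,"linear":[0,0.5,0],"rot":[0,0,0.01]},{"grip":0,"linear":[0,0,0],"rot":[0,0,0]},{"grip":0,"linear":[0,0,0],"rot":[0,0,0]},{"grip":0,"linear":[0,0,0],"rot":[0,0,0]},{"grip":0,"linear":[0,0,0],"rot":[0,0,0]},{"grip":0,"linear":[0,0,0],"rot":[0,0,0]}]' 80
python3 d.py
python3 -m creep '[{"grip":0,"linear":[0,0,-4],"rot":[0,0,0]},{"grip":0,"linear":[0,0,-12],"rot":[0,0,0]},{"grip":0,"linear":[0,0,-20],"rot":[0,0,0]},{"grip":0,"linear":[0,0,-25],"rot":[0,0,0]},{"grip":0,"linear":[0,0,-25],"rot":[0,0,0]},{"grip":0,"linear":[0,0,-25],"rot":[0,0,0]},{"grip":0,"linear":[0,0,-25],"rot":[0,0,0]},{"grip":0,"linear":[0,0,-10],"rot":[0,0,0]},{"grip":0,"linear":[0,0,0],"rot":[0,0,0]}]'
python3 d.py 498 118 185 -90
python3 - <<'E'
from h import *
p,_=imaging.capture("side")
cv2.imwrite("pics/g2.png",cv2.resize(p[230:380,220:420,::-1],(800,600),interpolation=2)); cv2.imwrite("pics/g2f.png",p[:,:,::-1])
E
```

```text
time_s: 4.95
eef_pos: [487.4, -299.0, 42.2]
ee_rot: [0.001, 0.976, 0.216, 0.0]
force: [-1.3, 1.4, 6.9]
grip_width: 0.145
t 4.95 pos [ 487.4 -299.    42.2] jaw -65.07 tilt 0.09 grip mm 12.4 F [-1.3  1.4  6.9] T [0.08 0.07 0.01] j [-0.76  0.62  1.56 -0.    0.96  0.38]
time_s: 5.7
eef_pos: [487.7, -299.2, 189.9]
ee_rot: [0.002, 0.976, 0.216, 0.001]
force: [0.8, 0.3, -2.1]
grip_width: 0.14
t 5.7 pos [ 487.7 -299.2  189.9] jaw -65.08 tilt 0.26 grip mm 12.0 F [ 0.8  0.3 -2.1] T [ 0.01 -0.    0.  ] j [-0.76  0.45  1.42 -0.    1.27  0.38]
tool delta [ 185.2 -374.     3.6] rot z rad (tool) 0.435 rows 3.6
```

View pics/g2.png

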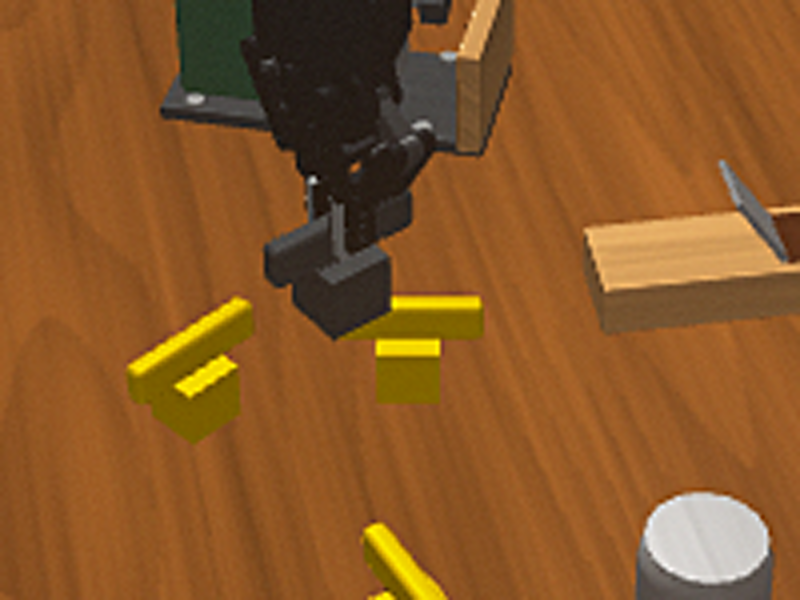

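Handle is held and hanging level. Carry it over to the spindle.

```bash
python3 -m creep '[{"grip":0,"linear":[8,-16,0],"rot":[0,0,0]},{"grip":0,"linear":[15,-31,0],"rot":[0,0,0]},{"grip":0,"linear":[16,-33,0],"rot":[0,0,0]},{"grip":0,"linear":[16,-33,0],"rot":[0,0,0]},{"grip":0,"linear":[16,-33,0],"rot":[0,0,0]},{"grip":0,"linear":[16,-33,0],"rot":[0,0,0]},{"grip":0,"linear":[16,-33,0],"rot":[0,0,0]},{"grip":0,"linear":[16,-33,0],"rot":[0,0,0]},{"grip":0,"linear":[16,-33,0],"rot":[0,0,0]},{"grip":0,"linear":[16,-33,0],"rot":[0,0,0]},{"grip":0,"linear":[16,-33,0],"rot":[0,0,0]},{"grip":0,"linear":[10,-20,0],"rot":[0,0,0]}]'
python3 -m creep '[{"grip":0,"linear":[4,-20,0],"rot":[0,0,0]},{"grip":0,"linear":[4,-20,0],"rot":[0,0,0]},{"grip":0,"linear":[0,0,0],"rot":[0,0,0.11]},{"grip":0,"linear":[0,0,0],"rot":[0,0,0.11]},{"grip":0,"linear":[0,0,0],"rot":[0,0,0.11]},{"grip":0,"linear":[0,0,0],"rot":[0,0,0.11]},{"grip":0,"linear":[0,0,0],"rot":[0,0,0]}]'
python3 d.py 498.4 117.6 182 -91
```

```text
time_s: 6.75
eef_pos: [492.9, 109.1, 185.4]
ee_rot: [-0.001, 0.976, 0.217, -0.002]
force: [0.8, 0.6, -3.3]
grip_width: 0.142
time_s: 7.33
eef_pos: [483.8, 145.6, 185.4]
ee_rot: [0.0, 1.0, -0.004, -0.002]
force: [-0.1, 0.1, -3.5]
grip_width: 0.141
t 7.33 pos [483.8 145.6 185.4] jaw -90.51 tilt 0.2 grip mm 12.0 F [-0.1  0.1 -3.5] T [-0.01 -0.07 -0.03] j [ 0.06  0.31  1.62 -0.    1.21  1.64]
tool delta [14.8 27.9  3.4] rot z rad (tool) 0.009 rows 0.1
```

```bash
python3 -m creep '[{"grip":0,"linear":[7,14,1],"rot":[0,0,0]},{"grip":0,"linear":[7.7,14,1],"rot":[0,0,0]},{"grip":0,"linear":[0,0,0],"rot":[0,0,0]},{"grip":0,"linear":[0,0,0],"rot":[0,0,0]}]'
python3 d.py 498.4 117.6 182 -91
python3 - <<'E'
from h import *
p,_=imaging.capture("side"); q,_=imaging.capture("top")
f=lambda im,x,y,w,h: cv2.resize(im[y:y+h,x:x+w,::-1],(400,400),interpolation=cv2.INTER_CUBIC)
cv2.imwrite("pics/s1f.png",p[:,:,::-1])
cv2.imwrite("pics/s1.png",np.hstack([f(q,225,240,80,80),f(p,250,170,60,60)]))
E
```

```text
time_s: 7.67
eef_pos: [498.8, 117.2, 184.1]
ee_rot: [-0.0, 1.0, -0.002, -0.001]
force: [-1.1, -0.1, -2.9]
grip_width: 0.14
t 7.67 pos [498.8 117.2 184.1] jaw -90.22 tilt 0.14 grip mm 12.0 F [-1.1 -0.1 -2.9] T [ 0.    0.01 -0.03] j [0.   0.33 1.6  0.   1.21 1.58]
tool delta [-0.4 -0.4  2.1] rot z rad (tool) 0.014 rows 0.1
```

View pics/s1.png

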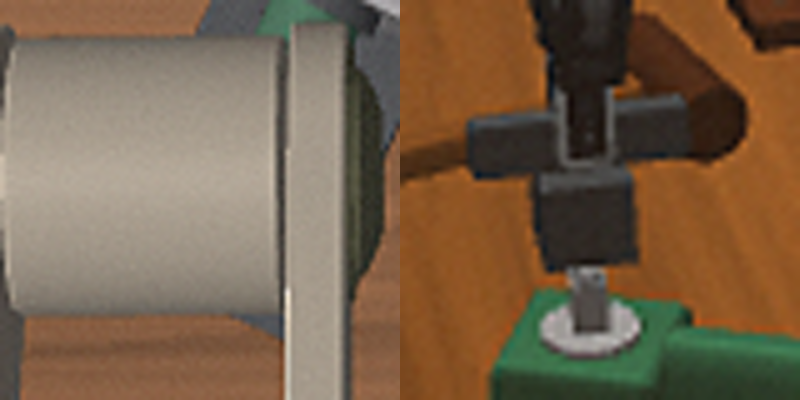

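```bash
python3 - <<'E'
from h import *
for y in (-18,): 
  for x in (-18,0,18): print("hub bottom front",x,proj("side",[498.8+x,117.2+y,141.9]).round(2))
for x in(-43,43):print("bar front top",x,proj("side",[498.8+x,117.2-7,201.9]).round(2))
print("spindle foot from side, z104:",onz("side",(278.3+.0,220.1),104).round(1), "(front face mid)")
print(onz("side",(278,212),123).round(1))
s=cv2.imread("pics/s1f.png")
print(cv2.cvtColor(s,cv2.COLOR_BGR2GRAY)[204:224,268:290])
E
```

```text
hub bottom front -18 [271.31 210.7 ]
hub bottom front 0 [278.23 209.82]
hub bottom front 18 [285.11 208.95]
bar front top -43 [259.47 189.42]
bar front top 43 [292.98 185.4 ]
spindle foot from side, z104: [498.8 110.  104. ] (front face mid)
[500.6 119.5 123. ]
[[ 91  99  31  38  45  44  43  39  40  42  43  39  42  42  44  44  40  63
   96  92  96  97]
 [ 91 104  64  37  39  44  42  42  43  44  40  38  42  43  40  39  38  65
   98  92  89  96]
 [ 91  95  62  36  41  40  41  42  43  41  40  40  44  44  40  44  40  65
   96  92  94  95]
 [ 88  94 100  31  42  43  43  40  42  44  42  40  41  43  43  41  41  48
   91  93  90  95]
 [ 87  94  99  44  37  42  43  39  38  41  37  38  36  39  41  38  38  46
   93  90  92  90]
 [ 84  96 101  63  37  37  36  36  35  28  28  28  31  46  44  61  61  61
   86  91  90  93]
 [ 84  90 101  78  30  44  45  98  83 139 135 125 121  94  96  90  93  90
   85  89  89  89]
 [ 86  90  99  97  96  99  92 112  97 104 111  75 107  91  94  90  92  92
   87  87  91  89]
 [ 89  85  92  93  98  94  92 129 106  79  88  94 104  92  93  89  86  89
   88  85  89  91]
 
[... 322 characters left out ...]
5  76  71 122 168 163 141  78
   83  87  88  91]
 [ 85  91  86 103 173 162 161 133  66  75  76  78  70 117 169 160 158 119
   83  85  87  88]
 [ 89  90  87 151 168 157 157 162  63  73  75  75  70 115 163 157 160 169
   63  87  87  88]
 [ 93  90  88 149 162 156 156 159  53  63  64  62  63 112 163 156 164 174
   71  89  88  91]
 [ 94  92  90 130 171 159 155 161 135 141 142 165 166 165 163 164 174  76
   87  89  91  88]
 [ 94  89  91  73  98 149 168 167 171 166 163 169 170 168 173 116  69  69
   86  90  90  81]
 [ 92  93  96  91  74  72 114 134 148 144 148 152 124 121  70  77  72  91
   93  93  89  74]
 [ 94  94  90  95  93  92  83  72  74  72  71  78  72  80  74  89  90  93
   94  91  82  69]]
```

The side view shows the hub centred over the spindle: hub axis at about (581,270), spindle at about (582,275) in the crop. The spindle's front foot edge and its thin left face strip put its yaw at about -5°. Turn by 0.08, then lower gently and watch the force.

```bash
python3 -m creep '[{"grip":0,"linear":[0,-0.4,2],"rot":[0,0,0.08]},{"grip":0,"linear":[0,0,4],"rot":[0,0,0]},{"grip":0,"linear":[0,0,4],"rot":[0,0,0]},{"grip":0,"linear":[0,0,2],"rot":[0,0,0]},{"grip":0,"linear":[0,0,2],"rot":[0,0,0]},{"grip":0,"linear":[0,0,0],"rot":[0,0,0]}]'
python3 d.py 498.8 117.6 146.5 -95
```

```text
time_s: 8.27
eef_pos: [499.0, 118.1, 170.8]
ee_rot: [0.0, 0.999, -0.042, -0.0]
force: [-0.1, 0.1, -3.7]
grip_width: 0.145
t 8.27 pos [499.  118.1 170.8] jaw -94.82 tilt 0.05 grip mm 12.4 F [-0.1  0.1 -3.7] T [0.   0.01 0.02] j [0.   0.34 1.62 0.   1.18 1.66]
tool delta [-0.1  0.5 24.3] rot z rad (tool) 0.003 rows 0.0
```

```bash
python3 -m creep '[{"grip":0,"linear":[0,0,2],"rot":[0,0,0]},{"grip":0,"linear":[0,0,2],"rot":[0,0,0]},{"grip":0,"linear":[0,0,1.5],"rot":[0,0,0]},{"grip":0,"linear":[0,0,0],"rot":[0,0,0]}]'
python3 d.py 498.8 117.6 146.5 -95
```

```text
time_s: 8.6
eef_pos: [499.1, 117.9, 165.5]
ee_rot: [0.0, 0.999, -0.043, -0.0]
force: [-0.2, 0.4, -3.3]
grip_width: 0.142
t 8.6 pos [499.1 117.9 165.5] jaw -94.88 tilt 0.03 grip mm 12.1 F [-0.2  0.4 -3.3] T [ 0.01 -0.   -0.05] j [ 0.    0.35  1.63 -0.    1.16  1.66]
tool delta [-0.2  0.4 19. ] rot z rad (tool) 0.002 rows 0.0
```

No contact force, and the underside is now about 2.5 mm below the square shoulder. Continue down.

```bash
python3 -m creep '[{"grip":0,"linear":[0,0,2],"rot":[0,0,0]},{"grip":0,"linear":[0,0,2],"rot":[0,0,0]},{"grip":0,"linear":[0,0,2],"rot":[0,0,0]},{"grip":0,"linear":[0,0,2],"rot":[0,0,0]},{"grip":0,"linear":[0,0,0],"rot":[0,0,0]}]'
python3 d.py 498.8 117.6 146.5 -95
```

```text
time_s: 9.02
eef_pos: [499.0, 118.0, 157.3]
ee_rot: [0.0, 0.999, -0.043, -0.0]
force: [-1.2, 0.2, -4.2]
grip_width: 0.142
t 9.02 pos [499.  118.  157.3] jaw -94.88 tilt 0.04 grip mm 12.2 F [-1.2  0.2 -4.2] T [-0.05  0.   -0.03] j [0.   0.36 1.64 0.   1.15 1.66]
tool delta [-0.2  0.4 10.8] rot z rad (tool) 0.002 rows 0.0
```

```bash
python3 -m creep '[{"grip":0,"linear":[0,0,2],"rot":[0,0,0]},{"grip":0,"linear":[0,0,2],"rot":[0,0,0]},{"grip":0,"linear":[0,0,2],"rot":[0,0,0]},{"grip":0,"linear":[0,0,2],"rot":[0,0,0]},{"grip":0,"linear":[0,0,1],"rot":[0,0,0]},{"grip":0,"linear":[0,0,0],"rot":[0,0,0]}]'
python3 d.py 498.8 117.6 146.5 -95
```

```text
time_s: 9.52
eef_pos: [499.1, 118.0, 148.5]
ee_rot: [0.0, 0.999, -0.043, -0.0]
force: [0.0, 0.6, -3.2]
grip_width: 0.141
t 9.52 pos [499.1 118.  148.5] jaw -94.88 tilt 0.03 grip mm 12.1 F [ 0.   0.6 -3.2] T [-0.02  0.01  0.01] j [ 0.    0.37  1.65 -0.    1.12  1.66]
tool delta [-0.3  0.4  2. ] rot z rad (tool) 0.002 rows 0.0
```

Sliding freely. The last bit goes down to contact.

```bash
python3 -m creep '[{"grip":0,"linear":[0,0,1],"rot":[0,0,0]},{"grip":0,"linear":[0,0,1],"rot":[0,0,0]},{"grip":0,"linear":[0,0,0],"rot":[0,0,0]}]'
python3 d.py; python3 -m creep '[{"grip":0,"linear":[0,0,1],"rot":[0,0,0]},{"grip":0,"linear":[0,0,0],"rot":[0,0,0]}]'
python3 d.py
```

```text
time_s: 9.77
eef_pos: [499.2, 117.9, 146.6]
ee_rot: [0.0, 0.999, -0.043, -0.0]
force: [-0.1, 0.4, -4.0]
grip_width: 0.142
t 9.77 pos [499.2 117.9 146.6] jaw -94.88 tilt 0.01 grip mm 12.1 F [-0.1  0.4 -4. ] T [-0.05  0.03 -0.01] j [ 0.    0.37  1.65 -0.    1.12  1.66]
time_s: 9.93
eef_pos: [499.4, 118.0, 146.3]
ee_rot: [-0.0, 0.999, -0.043, 0.0]
force: [-0.4, -0.3, 1.9]
grip_width: 0.139
t 9.93 pos [499.4 118.  146.3] jaw -94.88 tilt 0.04 grip mm 11.9 F [-0.4 -0.3  1.9] T [-0.01  0.16 -0.04] j [0.   0.37 1.65 0.   1.12 1.66]
```

Contact at TCP z 146.3, where 146.2 was expected, so it is seated. Release and rise straight up.

```bash
python3 -m creep '[{"grip":40,"linear":[0,0,0.5],"rot":[0,0,0]},{"grip":40,"linear":[0,0,0],"rot":[0,0,0]},{"grip":40,"linear":[0,0,0],"rot":[0,0,0]},{"grip":40,"linear":[0,0,0],"rot":[0,0,0]},{"grip":40,"linear":[0,0,-15],"rot":[0,0,0]},{"grip":40,"linear":[0,0,-25],"rot":[0,0,0]},{"grip":40,"linear":[0,0,-30],"rot":[0,0,0]},{"grip":40,"linear":[0,0,-10],"rot":[0,0,0]},{"grip":40,"linear":[0,0,0],"rot":[0,0,0]}]'
python3 d.py
python3 - <<'E'
from h import *
p,ds=imaging.capture("side"); q,dt=imaging.capture("top")
f=lambda im,x,y,w,h: cv2.resize(im[y:y+h,x:x+w,::-1],(400,400),interpolation=cv2.INTER_CUBIC)
cv2.imwrite("pics/r1s.png",p[:,:,::-1]);cv2.imwrite("pics/r1t.png",q[:,:,::-1])
cv2.imwrite("pics/r1.png",np.hstack([f(q,245,170,120,120),f(p,250,180,80,80)]))
for x in (-18,0,18): print("hub bottom front seated",proj("side",[499+x,118-18,104]).round(1))
E
```

```text
time_s: 10.68
eef_pos: [500.3, 118.0, 227.8]
ee_rot: [-0.0, 0.999, -0.043, 0.003]
force: [0.3, -0.1, -0.2]
grip_width: 0.47
t 10.68 pos [500.3 118.  227.8] jaw -94.88 tilt 0.3 grip mm 40.2 F [ 0.3 -0.1 -0.2] T [ 0.02  0.08 -0.01] j [ 0.    0.29  1.54 -0.    1.31  1.66]
hub bottom front seated [272.2 223. ]
hub bottom front seated [279.  222.1]
hub bottom front seated [285.8 221.2]
```

View pics/r1.png

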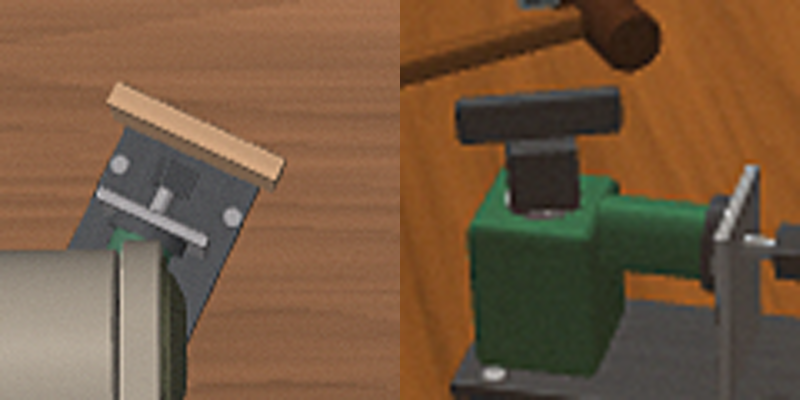

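The crop shows the handle standing upright with the hub flush on the collar: hub foot at about row 222, as predicted. The fingers are clear of it. Now I measure the bolt head in both views.

```bash
python3 - <<'E'
from h import *
a=np.radians(-25.3); ex=np.array([np.cos(a),np.sin(a),0]); ey=np.array([-np.sin(a),np.cos(a),0]); ez=np.array([0,0,1.])
S=np.array([499.1,118,0]); O=S+75*ex; C=O+60*ex+85*ez; print("C",C.round(1))
dt=np.load("pics/top0_d.npy"); ds=np.load("pics/side0_d.npy")
for n,d in(("top",dt),("side",ds)):
    c=cloud(n,d)-O; L=np.stack([c@ex,c@ey,c@ez],-1)
    m=(np.abs(L[...,0]-60)<14)&(np.abs(L[...,1])<25)&(L[...,2]>68)&(L[...,2]<112)
    p=L[m]; print(n,m.sum(),p.min(0).round(1),p.max(0).round(1),np.median(p,0).round(1))
    br=(np.abs(L[...,0]-30)<9)&(np.abs(L[...,1])<45)&(np.abs(L[...,2]-112)<7); print(" bracket",L[br].mean(0).round(1),L[br][:,1].min().round(1),L[br][:,1].max().round(1))
    bd=(np.abs(L[...,0]-94)<12)&(np.abs(L[...,1])<66)&(np.abs(L[...,2]-85)<5); print(" board",np.percentile(L[bd],[3,97],axis=0).round(1))
# image pix
s=cv2.imread("pics/r1s.png");t=cv2.imread("pics/r1t.png")
f=lambda im,x,y,w,h: cv2.resize(im[y:y+h,x:x+w],(400,400),interpolation=cv2.INTER_NEAREST)
o=np.hstack([f(t,282,208,32,32),f(s,310,212,40,40)])
for n,of,sc,dx in(("top",(282,208),12.5,0),("side",(310,212),10,400)):
    for th in(.29,.41):
      pts=[]
      for k in range(4):
        yy,zz=[(11,11),(-11,11),(-11,-11),(11,-11)][k]
        q=proj(n,C-9*ex+(yy*np.cos(th)-zz*np.sin(th))*ey+(yy*np.sin(th)+zz*np.cos(th))*ez); pts.append(q.round(1).tolist())
      print(n,th,pts)
cv2.imwrite("pics/head.png",o)
E
```

```text
C [621.2  60.3  85. ]
top 119 [ 46.1 -14.1  75.6] [ 66.8  12.8 102.4] [56.9 -1.4 93.3]
 bracket [ 27.5  -0.7 111.5] -38.6 36.5
 board [[ 84.5 -57.1  80.4]
 [ 99.7  54.8  88.6]]
side 93 [ 46.9 -14.9  69.9] [ 70.   11.  101.8] [60.3 -5.2 91. ]
 bracket [ 30.4  -3.8 111. ] -42.5 36.3
 board [[ 86.9 -62.5  80.7]
 [102.3  54.8  88.9]]
top 0.29 [[291.5, 224.0], [300.7, 228.5], [298.2, 228.4], [289.2, 223.9]]
top 0.41 [[292.3, 224.3], [301.0, 228.8], [297.5, 228.1], [288.8, 223.7]]
side 0.29 [[325.3, 223.8], [323.6, 230.2], [324.2, 235.6], [325.8, 229.3]]
side 0.41 [[325.1, 223.9], [323.5, 230.9], [324.3, 235.5], [325.9, 228.6]]
```

View pics/head.png

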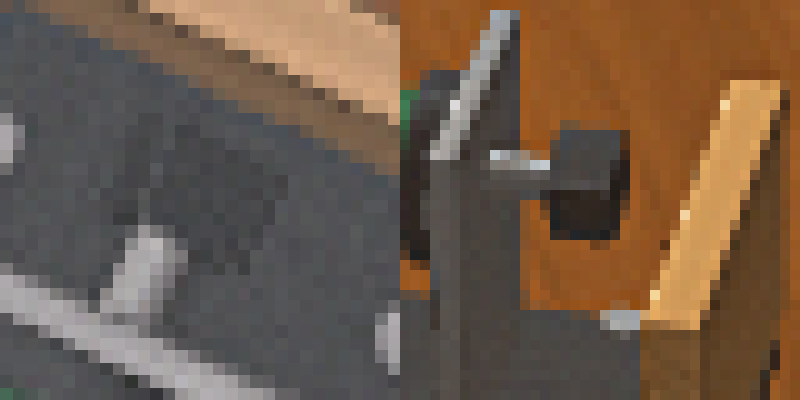

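Head measured: both views put it at the predicted spot and height, about (621,59,85), with its bracket-side edge at side column 325 as computed. Clamp yaw is about -25.7°. Go above it with the jaws along clamp y and the tool tilted 0.35 like the flats.

```bash
python3 -m creep '[{"grip":45,"linear":[0,0,0],"rot":[0,0,0.12]},{"grip":45,"linear":[0,0,0],"rot":[0,0,0.12]},{"grip":45,"linear":[0,0,0],"rot":[0,0,0.12]},{"grip":45,"linear":[0,0,0],"rot":[0,0,0]}]'
python3 d.py 605.5 27.3 215 -115.7
```

```text
time_s: 11.12
eef_pos: [498.6, 117.9, 223.6]
ee_rot: [0.0, 0.975, -0.223, -0.001]
force: [-0.2, 0.3, -0.3]
grip_width: 0.53
t 11.12 pos [498.6 117.9 223.6] jaw -115.75 tilt 0.17 grip mm 45.3 F [-0.2  0.3 -0.3] T [-0.    0.   -0.03] j [ 0.    0.29  1.55 -0.    1.31  2.02]
tool delta [135.7  35.2   8.2] rot z rad (tool) -0.001 rows 0.0
```

```bash
python3 -m creep '[{"grip":45,"linear":[15,4,0],"rot":[0,0,0]},{"grip":45,"linear":[30,8,0],"rot":[0,0,0]},{"grip":45,"linear":[30,8,0],"rot":[0,0,0]},{"grip":45,"linear":[30,8,0],"rot":[0,0,0]},{"grip":45,"linear":[30,7,0],"rot":[0,0,0]},{"grip":45,"linear":[0,0,0],"rot":[0.07,0,0]},{"grip":45,"linear":[0,0,0],"rot":[0.07,0,0]},{"grip":45,"linear":[0,0,0],"rot":[0.07,0,0]},{"grip":45,"linear":[0,0,0],"rot":[0.07,0,0]},{"grip":45,"linear":[0,0,0],"rot":[0.07,0,0]},{"grip":45,"linear":[0,0,0],"rot":[0,0,0]}]'
cat > e.py <<'E'
# target: bolt grasp; C bolt centre, R grip offset, back distance
import sys,numpy as np
from scipy.spatial.transform import Rotation as R
from rig import sensors
s=sensors.sense(); q=s["ee_rot"]; M=R.from_quat([q[1],q[2],q[3],q[0]]).as_matrix()
a=np.radians(-25.7); ex=np.array([np.cos(a),np.sin(a),0]); ey=np.array([-np.sin(a),np.cos(a),0]); ez=np.array([0,0,1.])
C=np.array([620.6,59.2,85]); p=s["eef_pos"]
L=np.array([ex,ey,ez])@(p-C); z=np.array([ex,ey,ez])@M[:,2]
print("t",round(s["time_s"],2),"TCP rel bolt (clamp)",L.round(1),"toolz(clamp)",z.round(3),"tilt about x",round(np.arctan2(z[1],-z[2]),3),"x ang",np.degrees(np.arctan2(*(np.array([ey,ex])@M[:,0]))).round(2))
back,Rg=float(sys.argv[1]),float(sys.argv[2])
print("tool delta",(M.T@(C+(Rg-back)*M[:,2]-p)).round(1),"F",s["force"].round(1),"T",s["wrist_torque"].round(2),"grip",round(s["grip_width"]*85.4,1),"j",s["joints"].round(2))
E
python3 e.py 0 17
```

```text
time_s: 12.03
eef_pos: [605.1, 27.0, 223.3]
ee_rot: [-0.171, 0.96, -0.217, 0.037]
force: [-0.7, -0.1, -1.3]
grip_width: 0.527
t 12.03 TCP rel bolt (clamp) [ 1.000e-01 -3.580e+01  1.383e+02] toolz(clamp) [-0.004  0.344 -0.939] tilt about x 0.351 x ang 0.24
tool delta [  0.4  14.1 159.2] F [-0.7 -0.1 -1.3] T [-0.15  0.07  0.04] grip 45.0 j [-0.3   0.43  1.39  0.36  1.29  1.62]
```

Aligned. Shift 14 mm in tool y and go down most of the way (159 mm needed in tool z, 120 first).

```bash
python3 -m creep '[{"grip":45,"linear":[0,7,0],"rot":[0,0,0]},{"grip":45,"linear":[0,7,0],"rot":[0,0,0]},{"grip":45,"linear":[0,0,15],"rot":[0,0,0]},{"grip":45,"linear":[0,0,20],"rot":[0,0,0]},{"grip":45,"linear":[0,0,20],"rot":[0,0,0]},{"grip":45,"linear":[0,0,20],"rot":[0,0,0]},{"grip":45,"linear":[0,0,20],"rot":[0,0,0]},{"grip":45,"linear":[0,0,15],"rot":[0,0,0]},{"grip":45,"linear":[0,0,0],"rot":[0,0,0]}]'
python3 e.py 0 17
python3 - <<'E'
from h import *
p,ds=imaging.capture("side"); q,dt=imaging.capture("top")
f=lambda im,x,y,w,h: cv2.resize(im[y:y+h,x:x+w,::-1],(400,400),interpolation=cv2.INTER_CUBIC)
cv2.imwrite("pics/b1.png",np.hstack([f(q,245,170,120,120),f(p,280,165,90,90)]))
E
```

```text
time_s: 12.78
eef_pos: [615.1, 51.6, 113.8]
ee_rot: [-0.169, 0.961, -0.216, 0.036]
force: [0.4, -0.0, -0.6]
grip_width: 0.528
t 12.78 TCP rel bolt (clamp) [-1.6 -9.3 28.8] toolz(clamp) [-0.007  0.341 -0.94 ] tilt about x 0.348 x ang 0.35
tool delta [ 1.8  1.1 47.3] F [ 0.4 -0.  -0.6] T [-0.17  0.06 -0.02] grip 45.1 j [-0.25  0.56  1.49  0.39  1.06  1.57]
```

View pics/b1.png

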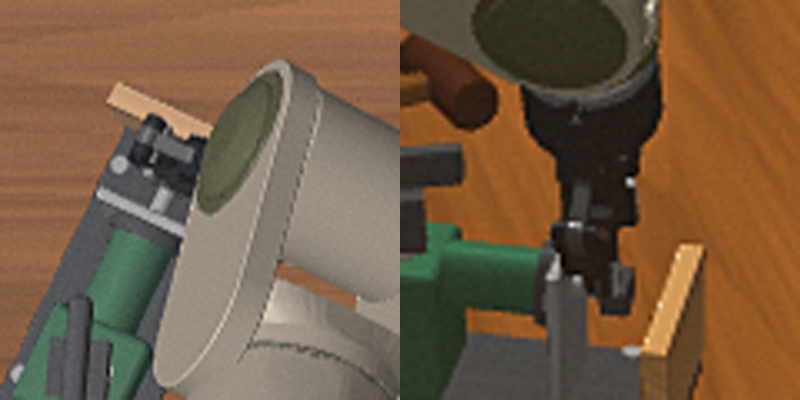

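The fingers are in the gap and straddle the head from above, with side-view finger tips at about (610,290), between the bracket at 560 and the board at 680. The handle is untouched. Continue down.

```bash
python3 -m creep '[{"grip":45,"linear":[1.5,1,5],"rot":[0,0,0]},{"grip":45,"linear":[0,0,8],"rot":[0,0,0]},{"grip":45,"linear":[0,0,8],"rot":[0,0,0]},{"grip":45,"linear":[0,0,8],"rot":[0,0,0]},{"grip":45,"linear":[0,0,8],"rot":[0,0,0]},{"grip":45,"linear":[0,0,0],"rot":[0,0,0]}]'
python3 e.py 0 17
```

```text
time_s: 13.38
eef_pos: [622.3, 61.0, 80.1]
ee_rot: [-0.17, 0.96, -0.217, 0.037]
force: [-0.1, -0.4, -0.3]
grip_width: 0.529
t 13.38 TCP rel bolt (clamp) [ 0.7  2.3 -4.9] toolz(clamp) [-0.004  0.342 -0.94 ] tilt about x 0.349 x ang 0.22
tool delta [-0.8  0.5 11.6] F [-0.1 -0.4 -0.3] T [-0.17  0.08 -0.05] grip 45.2 j [-0.23  0.62  1.5   0.41  0.99  1.56]
```

```bash
python3 -m creep '[{"grip":45,"linear":[0,0,6],"rot":[0,0,0]},{"grip":45,"linear":[0,0,4],"rot":[0,0,0]},{"grip":45,"linear":[0,0,0],"rot":[0,0,0]}]'
python3 e.py 0 17
```

```text
time_s: 13.63
eef_pos: [624.2, 63.7, 71.9]
ee_rot: [-0.17, 0.96, -0.217, 0.038]
force: [-0.3, 0.4, -0.2]
grip_width: 0.526
t 13.63 TCP rel bolt (clamp) [  1.3   5.7 -13.1] toolz(clamp) [-0.002  0.343 -0.939] tilt about x 0.35 x ang 0.2
tool delta [-1.3  0.8  2.7] F [-0.3  0.4 -0.2] T [-0.16  0.03 -0.06] grip 44.9 j [-0.23  0.63  1.5   0.42  0.98  1.56]
```

```bash
python3 -m creep '[{"grip":45,"linear":[-1,0.5,3.5],"rot":[0,0,0]},{"grip":0,"linear":[0,0,0],"rot":[0,0,0]},{"grip":0,"linear":[0,0,0],"rot":[0,0,0]},{"grip":0,"linear":[0,0,0],"rot":[0,0,0]},{"grip":0,"linear":[0,0,0],"rot":[0,0,0]},{"grip":0,"linear":[0,0,0],"rot":[0,0,0]},{"grip":0,"linear":[0,0,0],"rot":[0,0,0]}]' 60
python3 e.py 0 17
```

```text
time_s: 14.22
eef_pos: [624.0, 64.9, 69.5]
ee_rot: [-0.17, 0.96, -0.217, 0.039]
force: [-0.0, 3.4, 1.2]
grip_width: 0.246
t 14.22 TCP rel bolt (clamp) [  0.6   6.6 -15.5] toolz(clamp) [-0.001  0.343 -0.939] tilt about x 0.351 x ang 0.2
tool delta [-0.6  0.8  0.2] F [-0.   3.4  1.2] T [ 0.61 -0.01  0.11] grip 21.0 j [-0.22  0.63  1.5   0.42  0.97  1.56]
```

Gripped at a reading of 21 mm with little side force. Turn about the bolt axis: each row -0.05 rad about tool x, with the TCP shifted +0.85 mm in y.

```bash
python3 -m creep '[{"grip":0,"linear":[0,0.85,0],"rot":[-0.05,0,0]},{"grip":0,"linear":[0,0.85,0],"rot":[-0.05,0,0]},{"grip":0,"linear":[0,0.85,0],"rot":[-0.05,0,0]},{"grip":0,"linear":[0,0,0],"rot":[0,0,0]}]'
python3 e.py 0 17
python3 -m creep '[{"grip":0,"linear":[0,0.85,0],"rot":[-0.05,0,0]},{"grip":0,"linear":[0,0.85,0],"rot":[-0.05,0,0]},{"grip":0,"linear":[0,0.85,0],"rot":[-0.05,0,0]},{"grip":0,"linear":[0,0.85,0],"rot":[-0.05,0,0]},{"grip":0,"linear":[0,0,0],"rot":[0,0,0]},{"grip":0,"linear":[0,0,0],"rot":[0,0,0]}]'
python3 e.py 0 17
```

```text
time_s: 14.55
eef_pos: [622.9, 62.7, 68.8]
ee_rot: [-0.096, 0.971, -0.219, 0.022]
force: [-2.8, -0.3, 5.7]
grip_width: 0.249
t 14.55 TCP rel bolt (clamp) [  0.6   4.2 -16.2] toolz(clamp) [-0.     0.196 -0.981] tilt about x 0.197 x ang 0.29
tool delta [-0.6  0.9  0.3] F [-2.8 -0.3  5.7] T [0.05 0.48 0.05] grip 21.2 j [-0.17  0.65  1.44  0.22  1.    1.73]
time_s: 15.05
eef_pos: [621.6, 59.8, 68.5]
ee_rot: [-0.001, 0.975, -0.22, 0.0]
force: [-1.4, 3.5, 5.9]
grip_width: 0.248
t 15.05 TCP rel bolt (clamp) [  0.6   0.9 -16.5] toolz(clamp) [-0.     0.003 -1.   ] tilt about x 0.003 x ang 0.23
tool delta [-0.6  0.9  0.5] F [-1.4  3.5  5.9] T [ 0.79  0.24 -0.03] grip 21.2 j [-0.09  0.69  1.36  0.    1.09  1.92]
```

The tool is plumb and the opening hasn't changed, so the head followed. Check by picture and let it settle.

```bash
python3 -m creep '[{"grip":0,"linear":[0,0,0],"rot":[0,0,0]},{"grip":0,"linear":[0,0,0],"rot":[0,0,0]},{"grip":0,"linear":[0,0,0],"rot":[0,0,0]},{"grip":0,"linear":[0,0,0],"rot":[0,0,0]},{"grip":0,"linear":[0,0,0],"rot":[0,0,0]},{"grip":0,"linear":[0,0,0],"rot":[0,0,0]}]'
python3 e.py 0 17
python3 - <<'E'
from h import *
p,ds=imaging.capture("side"); q,dt=imaging.capture("top")
f=lambda im,x,y,w,h: cv2.resize(im[y:y+h,x:x+w,::-1],(400,400),interpolation=cv2.INTER_CUBIC)
cv2.imwrite("pics/f1.png",np.hstack([f(p,250,180,80,80),f(p,300,205,50,50)]))
cv2.imwrite("pics/f1t.png",q[:,:,::-1])
E
```

```text
time_s: 15.55
eef_pos: [621.6, 59.8, 68.5]
ee_rot: [-0.002, 0.975, -0.221, 0.0]
force: [-0.7, 5.2, 5.5]
grip_width: 0.241
t 15.55 TCP rel bolt (clamp) [  0.6   0.9 -16.5] toolz(clamp) [-0.     0.004 -1.   ] tilt about x 0.004 x ang 0.19
tool delta [-0.6  0.9  0.5] F [-0.7  5.2  5.5] T [0.95 0.13 0.02] grip 20.6 j [-0.09  0.69  1.36  0.    1.09  1.92]
```

View pics/f1.png

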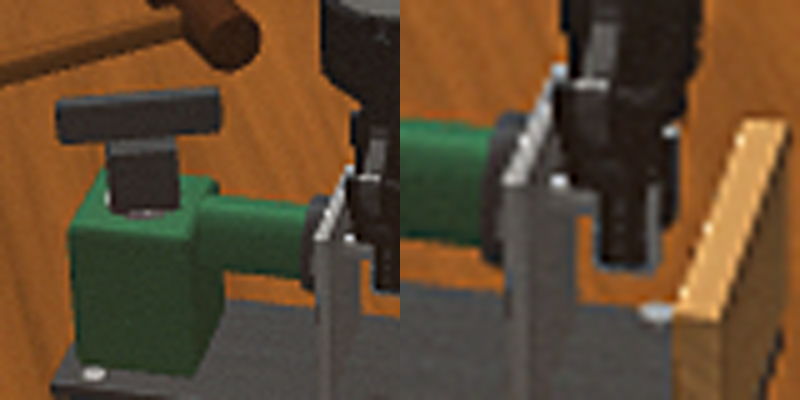

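View pics/f1t.png

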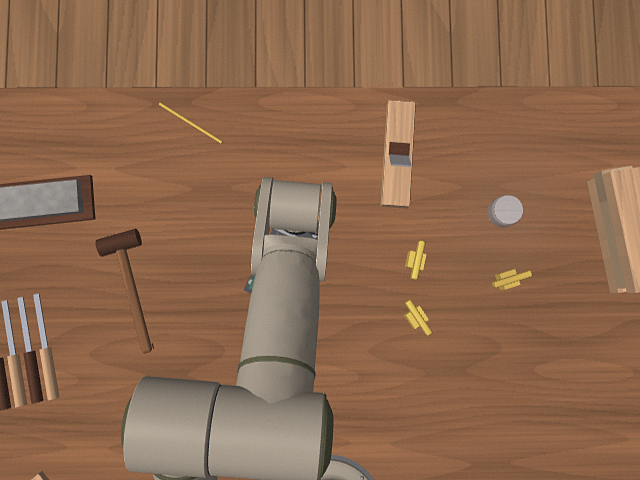

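The handle stands upright on its collar, both fingers hold the head, and the plane, mallet and tin are at the same pixels as at the start. Hand in.

```bash
python3 - <<'E'
from rig import ctrl
print(ctrl.finish_job())
E
python3 e.py 0 17
```

```text
the job is handed in; nothing more can be done
None
the job is handed in; nothing more can be done
```

The job is handed in at about 15.7 s, with the gripper still holding the bolt head at a commanded 60 N. The verdict is not reported.

- **Handle:** I set the dark handle on the spindle, turned to the spindle's measured yaw of about -5°. It touched down at TCP z 146.3 mm, where 146.2 was expected. I let it go, and pictures after release and at the end show it upright and flush on the collar, clear of the fingers.
- **Bolt head:** I gripped its side flats with the tool tilted 0.35 rad to match them, then turned about the bolt axis to plumb. At the last check the tool tilt was 0.004 rad, steady over the last half second, and the opening read 20.6 mm. That is about 1 mm under the 22 mm head. The handle's 14 mm bar read 1.9 mm under, so the head may be a few hundredths of a radian off flush.
- **Bystanders:** the plane, mallet and tin show at the same pixels as at the start.

**Not checked directly:** the bolt's angle and the pad forces were not measured. I inferred them from the tool's tilt and the finger opening. The two views also disagreed by about 1° on the clamp's yaw, so I used a middle value.

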